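Load a vial rack through the sampler's drop gate

ROBOT

A 7-joint arm with a two-finger parallel gripper is mounted at the origin on the work surface. World frame = base frame: x ahead of the robot, y to its left, z up, the work surface at z = 0. Lengths are in m, angles in rad, forces in N, time in s.
With the tool pointing down it reaches from about 0.425 to 0.875 m from the base axis. Payload 4.7 kg.
Tool frame: the origin (TCP) lies midway between the tips of the shut fingers; the grasp point (between the pads) lies 19 mm behind it (r.grip_point_offset is the distance from the TCP to the grasp point, in m); z points along the fingers, y is the line along which they close (so a half turn about z gives the same grasp; the last joint's range is limited). The gripper opens to 85 mm and grips with 20 to 120 N. Pads are 22 mm wide; open, the fingers measure 114 mm over their backs; the gripper's body (76 mm by 85 mm) begins 54 mm behind the grasp point. The pads swing forward as they close: fully open they stand 13 mm farther back than shut.
Start: joints at [1.147, 0.321, -0.07, 1.45, 0.023, 1.371, -0.057], TCP at [0.276, -0.589, 0.231] pointing down, gripper open.
Joint ranges: [-2.86, 2.86], [-0.3, 2.09], [-1.38, 1.24], [0.06, 2.45], [-1.56, 4.7], [0.09, 2.05], [-2.69, 2.69]. Speed limits (rad/s): [2.57, 2.57, 3.14, 3.14, 3.14, 3.14, 3.14].

INTERFACE

Orientations are given as a rotation vector (axis times angle).
In Python, from rig import r, optics, masks_of gives the robot as it stands.
- The arm moves only by the shell command python3 -m crank 'ROWS' [FORCE]. ROWS is JSON, a list of rows, each a list of 3 entries, a list of its own where there are three numbers: the shift along the tool's x, y, z in cm, then the turn about the tool's z in rad, then the opening, from 0 (shut) to 1 (fully open). In form: [[[dx, dy, dz], turn, hand], ...]. A call has 1 to 20 rows; each row is the pose to reach, as a shift and turn from the pose commanded when the call began, along the tool's axes at that moment; what a row does not reach only later rows make up. A row lasts 1/8 s, in which the tool goes at most 62.5 mm and 10.7 degrees, less where a joint would pass 70% of its speed; a pose out of reach is approached as far as the arm can. A call with a gripper value outside its range is refused whole. The fingers move at their own pace and stop on an object; FORCE is the grip in N (left out, the last holds). Time passes only in rows, so rows that repeat a pose let the fingers close. It gives the time, the measured TCP pose, the force, the opening and the grip force at its end, in the units of the state.
- r.observe(): the state, without advancing time (a new reading comes with each control period).
- optics.grab_frame(name): name is "scene" or "top" or "wrist"; returns a dict with "img" (400x640x3 uint8, red, green, blue), "camera_matrix" (3x3 intrinsics, pixels), "distortion" ([k1, k2, p1, p2, k3] as OpenCV has them; the pictures are not rectified), "position" and "attitude" of the camera in the world. Camera axes: x right, y down, z forward; pixel columns grow to the right and rows downward; lengths in m; the calibration is good to about 2 mm. A picture is of the moment at which its call begins. There is no depth.
- r.job_done(): hands the job in; it is judged then, once.
Trained networks look in a picture, given as the dict that the camera call returned (one of the last four; its "shot" number tells which), for a name from the list of things; names that differ only in an ending like _2 or _b are one class to them, and where a whole thing is asked for, a point or a joint stands for the part that bears it (a point fixed in the world has none). Each returns a list of dicts, best first, with "score" (0 to 1); they miss things now and then, are a little off and sometimes report something else, mostly with a low value. They report only what shows in the picture. A call takes as long as a camera call. They do not tell look-alikes from the thing itself.
- masks_of(thing, picture): "mask" (400x640 bool, what is visible of it) and "at" ([row, column] in pixels, amid what is visible of it).
The state is a dict: "time_s": time; "qpos": joint angles; "qd": joint speeds; "joint_efforts": joint torques, N m; "ee_pos": TCP position; "tcp_rot": TCP orientation; "ft_force": force on the tool from outside, world axes, zero at the start; "wrist_torque": the same for the moment, N m; "gripper_width": finger opening in m; "grasp_force": force on a finger pad.
Only numpy, scipy, OpenCV 4.12 (cv2) and the standard library are available. Lean on these libraries where they do the work, as an engineer would, in place of code of your own. Each camera call takes 0.05 s, during which the arm holds its last target. There are 200 camera calls.

TASK

Load the vial rack into the sampler: press the long finger bar beside the chute down with one fingertip and keep it down, so that the gate stays raised, and meanwhile push the rack with the other finger against its upright tail plate, along the chute under the gate, until its nose is fully home against the stop inside the mouth. Then let the bar go so that the gate drops shut behind the vials, and leave the hand clear. The rack is only pushed, never lifted or tipped, the gate must not touch it, and the bottle, jar and marker stay where they are.

Things in the scene. Friction and masses are not known exactly. Their poses are not given: they have to be found in the camera images.
- chute: The fixed sampler: metal loading chute before a cream housing (236 x 300 x 212 mm high). Origin on the bench (z = 0), on the lane's centre line, in the gate's plane. y: direction in which the rack is pushed; x: across the lane towards the finger bar. Lane floor 6 mm above the bench, 60 mm wide, from chute y = -234 mm on; rails beside it are 20 mm high. Housing front with the mouth at y = 75 mm.
- chute_stop (a point): Centre of the end stop's face inside the mouth (mouth 76 mm wide, 60 mm high), where the rack's nose comes to rest: chute y = 82 mm, 21 mm above the bench.
- gate_rest (a point): Top of the forked post (12 x 20 mm, 48 mm high) beside the lane at chute x = -43 mm, y = 0, in which the gate's tip rests. Opposite, at chute x = 41 to 63 mm, two bearings 55 mm high (y = -218 to -206 and 10 to 22 mm) carry the gate's shaft.
- gate_hinge (a joint): The gate's hinge, rad: 0 shut, 1.2 fully raised (stop). Its shaft lies along the chute (parallel to chute y) at chute x = 52, z = 44 mm. A light spring and its weight shut it whenever the bar is released. Pressing the finger bar down raises the blade. From about 0.8 the blade clears the rack.
- gate: The gate: steel blade, shaft and finger bar in one rigid piece turning on the hinge. Origin on the shaft's axis at chute y = 0. The finger bar is a rod 14 mm thick, parallel to the chute along its +x side, 48 mm from the shaft's axis, joined to the shaft by a thin arm at each end (chute y = -222 and -38 mm).
- blade_mid (a point): Middle of the gate's blade, a steel arm 4 mm thick. Shut, it lies level across the lane at chute y = 0, from the shaft to chute x = -44 mm, lower edge 24 mm over the bench: the rack's low deck passes under it, its vial block does not. Raised, it stands obliquely over the lane, up to 135 mm over the bench.
- bar_mid (a point): Middle of the finger bar, on the rod's axis, chute y = -130 mm; its free length reaches 85 mm either way along chute y. Gate shut: chute x = 94 mm, rod's top 74 mm above the bench. Pressed with some 3 N it goes down in an arc (chute x at most 100 mm, half way): rod's top 36 mm above the bench makes the gate 0.8 rad, 27 mm 1.0 rad (chute x = 94 mm again), 20 mm 1.2 rad (stop).
- rack: The vial rack: loose white plastic sled 56 mm wide (x), 134 mm long (y), about 0.2 kg, in the chute before the gate. Origin: centre of its underside; y to its nose, z up. Front 66 mm: block with 12 capped vials, 38 mm high in all; then 60 mm of deck 8 mm high; at the rear a tail plate 50 mm wide, 8 thick, 44 high. Home, the tail is 52 mm before the gate's plane and the block 16 mm past it.
- rack_nose (a point): Middle of the rack's front face, 67 mm ahead of its origin, 15 mm above its underside.
- rack_tail (a point): Middle of the rear face of the tail plate, 67 mm behind its origin, 20 mm above its underside: the place to push.
- bottle: Bystander: glass bottle with blue cap, 56 mm across, 105 mm high, on the bench beyond the chute's open end; origin at the centre of its underside.
- jar: Bystander: small clear jar with red cap, 40 mm across, 55 mm high, on the bench beyond the chute's open end; origin at the centre of its underside.
- marker: Bystander: marker pen lying on the bench, 135 mm long, 15 mm thick, beside the finger bar, about along it; origin under its axis, 50 mm from its plain end and 84 mm from its cap's end.
There are look-alikes about, which are no part of the job. Leave any green look-alike of the rack alone.

How it is judged:
By the outcome, as a careful person would: the job done as asked, in the order asked, and still so for the second after the job is handed in, with the robot touching nothing.
It also fails if it takes over 40 s, if anything falls off the work surface, if the arm or the gripper's body presses on something with over 40 N, if the wrist force passes 120 N, or if a joint passes its speed limit or range.

## Working session

There is one attempt and no reset: what is moved stays moved. The work goes in short steps, Python scripts to look and compute and a shell command to move; the robot and the scene stay as the last step left them, time stands still between calls to the robot, and variables do not carry over. Pictures are saved under pics/ and viewed, at most 14 in all, crops included, and the job is handed in when it is done.

```bash
ls; mkdir -p pics
python3 - <<'E'
from rig import r, optics, masks_of
import cv2
s=r.observe(); print({k:s[k] for k in('time_s','ee_pos','tcp_rot','gripper_width','ft_force')})
ims=[]
for n in("scene","top"):
    f=optics.grab_frame(n); ims.append(f["img"]); print(n,f["camera_matrix"],f["distortion"],f["position"],f["attitude"])
    cv2.imwrite(f"pics/{n}0.png",f["img"][:,:,::-1])
    for t in("rack","chute","gate","bottle","jar","marker"):
        print(t,[(round(float(d["score"]),2),d["at"],int(d["mask"].sum())) for d in masks_of(t,f)][:3])
E
```

```text
pics
{'time_s': 0.0, 'ee_pos': array([ 0.27531537, -0.58819288,  0.23022897]), 'tcp_rot': array([-3.06475678e+00, -6.81892792e-01,  7.55984389e-04]), 'gripper_width': 0.08542147338279274, 'ft_force': array([0.10896843, 0.85732483, 0.339948  ])}
scene [[472.898216     0.         325.40563607]
 [  0.         472.898216   204.39035096]
 [  0.           0.           1.        ]] [-0.08382407  0.          0.          0.          0.        ] [ 1.15501993 -0.65259404  0.68125756] [-2.06096823 -0.88374986  0.42298962]
rack [(0.85, [219.3, 307.2], 1093), (0.69, [211.0, 222.8], 1382)]
chute [(0.76, [152.4, 370.1], 19630)]
gate [(0.87, [223.4, 325.1], 932)]
bottle [(0.73, [292.3, 241.4], 1323)]
jar []
marker [(0.58, [248.6, 375.6], 341)]
top [[391.82889418   0.         324.24239542]
 [  0.         391.82889418 201.94826303]
 [  0.           0.           1.        ]] [0.00177253 0.         0.         0.         0.        ] [ 0.45207155 -0.06146344  0.72200854] [-2.16496522  2.13340461 -0.13540561]
rack [(0.95, [213.4, 349.7], 2420), (0.9, [303.5, 413.2], 2726), (0.36, [207.3, 160.6], 53718)]
chute [(0.74, [154.2, 354.9], 1776), (0.58, [206.9, 159.6], 53869)]
gate [(0.59, [157.2, 357.4], 1727)]
bottle [(0.57, [156.7, 483.8], 1285)]
jar [(0.91, [233.0, 458.7], 605), (0.4, [151.7, 484.1], 1249)]
marker [(0.72, [128.6, 320.3], 527)]
```

View pics/top0.png

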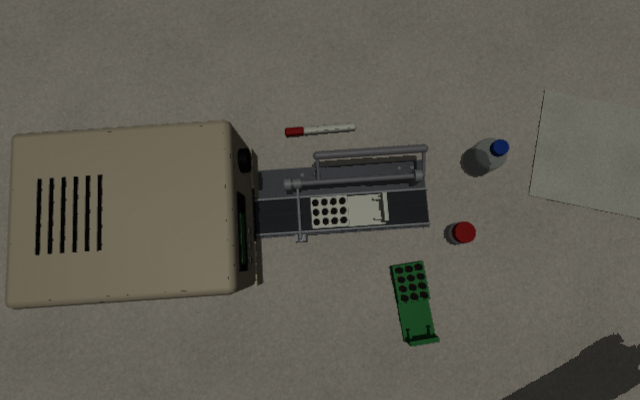

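View pics/scene0.png

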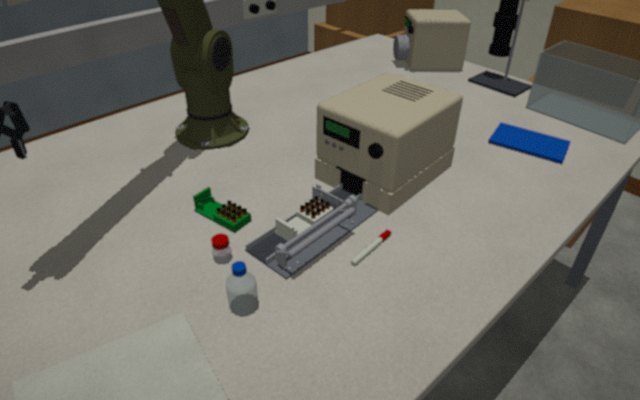

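The top view shows the lane running left (+y) to the mouth, with the white rack's tail at px (388,208), the lane end at x≈428 and the bar at (318–427, 152). The green decoy, jar and bottle are clear of the lane. I'll zoom in for keypoints.

Run:
```python
import cv2
a=cv2.imread("pics/top0.png")[125:260,250:440]; a=cv2.convertScaleAbs(a,alpha=1.6)
cv2.imwrite("pics/top0c.png",cv2.resize(a,None,fx=4.2,fy=4.2,interpolation=cv2.INTER_CUBIC))
a=cv2.imread("pics/scene0.png")[160:290,230:400]; a=cv2.convertScaleAbs(a,alpha=1.5)
cv2.imwrite("pics/scene0c.png",cv2.resize(a,None,fx=4.5,fy=4.5,interpolation=cv2.INTER_CUBIC))
```

```text
(no output)
```

View pics/top0c.png

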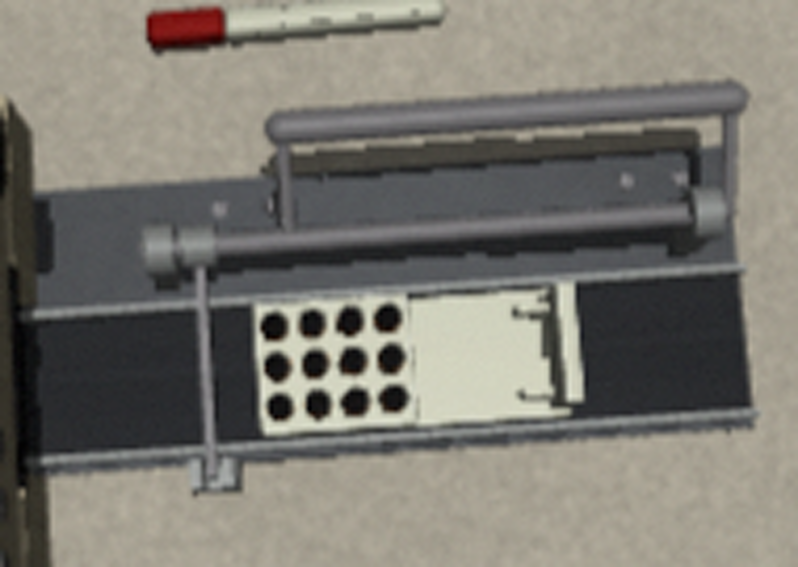

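View pics/scene0c.png

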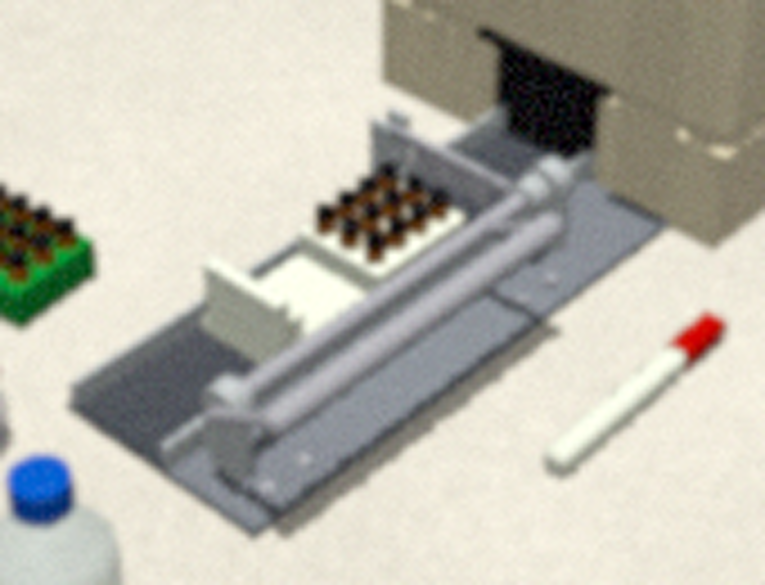

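The crops give clear keypoints: rod ends, bearings, the post tip, rail ends and the tail's top rear edge at crop (576,282)–(583,400). Next I fit the chute pose.

```bash
cat > h.py <<'E'
import numpy as np, cv2
from rig import r, optics, masks_of
from scipy.spatial.transform import Rotation as R
from scipy.optimize import least_squares
def proj(P,f):
    A=R.from_rotvec(f["attitude"]).inv(); p=A.apply(np.atleast_2d(P)-f["position"])
    return cv2.projectPoints(p,np.zeros(3),np.zeros(3),np.array(f["camera_matrix"]),np.array(f["distortion"]))[0][:,0]
def ray_at_z(uv,f,z):
    n=cv2.undistortPoints(np.array(uv,float).reshape(-1,1,2),np.array(f["camera_matrix"]),np.array(f["distortion"]))[:,0]
    d=R.from_rotvec(f["attitude"]).apply(np.c_[n,np.ones(len(n))]); p=np.array(f["position"])
    return p+d*((z-p[2])/d[:,2])[:,None]
def c2w(c,q):
    c=np.atleast_2d(c); s,k=np.sin(q[2]),np.cos(q[2])
    return np.c_[q[0]+k*c[:,0]-s*c[:,1],q[1]+s*c[:,0]+k*c[:,1],c[:,2]]
def w2c(w,q):
    w=np.atleast_2d(w); s,k=np.sin(q[2]),np.cos(q[2]); d=w[:,:2]-q[:2]
    return np.c_[k*d[:,0]+s*d[:,1],-s*d[:,0]+k*d[:,1],w[:,2]]
E
python3 - <<'E'
from h import *
ft=optics.grab_frame("top"); fs=optics.grab_frame("scene")
T=[((31.5,-234,20),(742,269)),((-31.5,-234,20),(753,415)),((94,-38,67),(284,128)),((94,-222,67),(732,98)),((52,-212,55),(709,208)),((52,16,55),(160,246)),((-43,0,48),(213,478))]
S=[((94,-225,67),(265,420)),((94,-38,67),(545,228)),((52,-212,55),(232,385)),((-31.5,-234,20),(72,395)),((-43,0,48),(398,118))]
tc=np.array([a for a,b in T])/1e3; tp=np.array([b for a,b in T])/4.2+(250-.4,125-.4)
sc=np.array([a for a,b in S])/1e3; sp=np.array([b for a,b in S])/4.5+(230-.4,160-.4)
def res(q,w=1): return np.r_[(proj(c2w(tc,q),ft)-tp).ravel(),w*(proj(c2w(sc,q),fs)-sp).ravel()]
for w in(0,1):
    s=least_squares(res,[.43,-.02,0],args=(w,),loss="soft_l1"); print(s.x,np.round(res(s.x),1))
q=s.x; np.save("q.npy",q)
e=ray_at_z(np.array([(576,282),(583,400)])/4.2+(249.6,124.6),ft,.050); print("tail rear",w2c(e,q)*1e3)
o=r.observe(); M=R.from_rotvec(o["tcp_rot"]).as_matrix(); print(M.round(3))
for n,c in(("A above",(47,-182,110)),("press",(47,-182,12)),("home",(47,-63,12))):
    w=c2w(np.array(c)/1e3,q)[0]; print(n,w,"tool cm",(M.T@(w-o["ee_pos"])*100).round(2))
a=np.arctan2(M[1,1],M[0,1]); print("turn",-(q[2]-a), q[2], "jar/bottle px->", )
E
```

```text
[ 0.52277094 -0.01151281  0.08170274] [ 1.  -0.2  2.  -0.3 -0.7  0.6 -0.3  0.6  0.2  0.2 -0.6 -0.1 -0.5 -0.8
  1.9  0.4  0.9 -0.5 -1.1 -0.3 -0.2 -2.7 -1.9 -0.5]
[ 0.52319854 -0.01155346  0.07984848] [ 1.1 -0.2  2.  -0.3 -0.5  0.3 -0.1  0.5  0.3  0.1 -0.5 -0.4 -0.5 -1.1
  1.8  0.5  0.9 -0.4 -1.1 -0.2 -0.2 -2.7 -1.7 -0.4]
tail rear [[  25.86062842 -155.0880152    50.        ]
 [ -23.02655248 -153.74893823   50.        ]]
[[ 0.906  0.424  0.   ]
 [ 0.424 -0.906 -0.   ]
 [-0.     0.    -1.   ]]
A above [ 0.58456578 -0.18922468  0.11      ] tool cm [ 44.92 -23.08  12.13]
press [ 0.58456578 -0.18922468  0.012     ] tool cm [ 44.92 -23.09  21.93]
home [ 0.5750739  -0.07060384  0.012     ] tool cm [ 49.09 -34.23  21.93]
turn -1.2128484197413674 0.07984848277757264 jar/bottle px->
```

```bash
python3 -m crank '[[[3,-1.5,0],-0.1,1],[[7,-3.5,0],-0.25,1],[[12,-6,0],-0.4,1],[[17,-8.7,0],-0.55,1],[[22,-11.3,1],-0.7,1],[[27,-14,2],-0.85,1],[[32,-16.5,4],-1.0,1],[[37,-19,5],-1.1,1],[[41,-21,6],-1.18,1],[[44,-22.6,7],-1.213,1],[[45,-23.3,8],-1.213,1],[[45,-23.3,8],-1.213,1],[[45,-23.3,8],-1.213,1]]'
cat > st.py <<'E'
from h import *
import sys
q=np.load("q.npy"); o=r.observe(); M=R.from_rotvec(o["tcp_rot"]).as_matrix()
print("t",o["time_s"],"chute mm",(w2c(o["ee_pos"],q)*1e3).round(1),"yaw err",round(np.arctan2(M[1,1],M[0,1])-q[2],4),"F",o["ft_force"].round(1),"w",o["gripper_width"])
print("tilt",M[:,2].round(4),"toolx in chute",w2c(M[:,0]+[q[0],q[1],0],q).round(3))
for i in range(1,len(sys.argv),2):
    f=optics.grab_frame(sys.argv[i]); cv2.imwrite(f"pics/{sys.argv[i+1]}.png",cv2.convertScaleAbs(f["img"][:,:,::-1],alpha=1.4))
E
python3 st.py wrist w1 top t1
```

```text
time_s: 2.42
ee_pos: [0.5835, -0.1893, 0.1515]
tcp_rot: [2.134, 2.305, -0.002]
ft_force: [0.5, -0.5, -0.3]
gripper_width: 0.085
grasp_force: 0.0
t 2.425 chute mm [[  45.9 -181.9  151.5]] yaw err -0.0029 F [ 0.5 -0.5 -0.3] w 0.08503771350557064
tilt [-4.0e-04 -1.4e-03 -1.0e+00] toolx in chute [[ 0.003  1.    -0.001]]
```

View pics/w1.png

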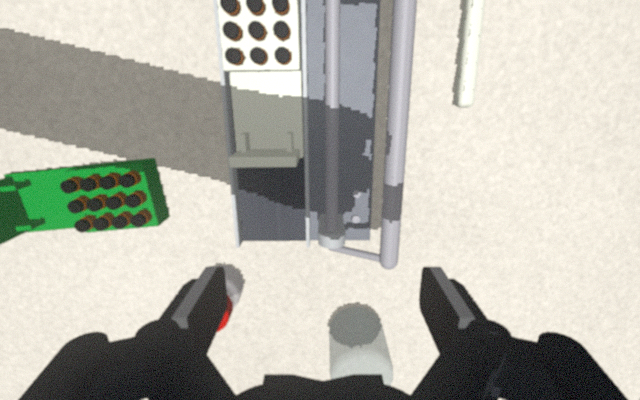

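The wrist view shows the bar at col ≈390, the tail plate's top edge at (230–300, 152–165), and the bottle at (360,340), near the gripper. I'll check the clearance and refine the pose.

Run:
```python
from h import *
q=np.load("q.npy"); w=optics.grab_frame("wrist"); t=optics.grab_frame("top")
f=lambda uv,fr,z:(w2c(ray_at_z(uv,fr,z),q)*1e3).round(1).tolist()
print("cam",w2c(w["position"],q)*1e3)
print("bar",f([(390,250),(397,100)],w,.067),"lane",f([(238,243),(308,243)],w,.02),"tail rear top",f([(232,166),(298,166)],w,.05),"front top",f([(232,152),(298,152)],w,.05))
print("bottle cap top-cam",f([(499.5,147)],t,.105),"jar cap",f([(464,232)],t,.055))
print("bearing",f([(331,242)],w,.055))
b=[(38,-182),]
```

```text
cam [[  47.40011789 -100.18206902  294.29639011]]
bar [[96.8, -213.3, 67.0], [94.9, -106.3, 67.0]] lane [[-29.2, -229.5, 20.0], [33.4, -229.6, 20.0]] tail rear top [[-20.1, -153.1, 50.0], [28.6, -153.2, 50.0]] front top [[-19.2, -142.7, 50.0], [28.8, -142.8, 50.0]]
bottle cap top-cam [[78.5, -333.7, 105.0]] jar cap [[-52.4, -278.9, 55.0]]
bearing [[53.1, -212.3, 55.0]]
```

View pics/t1.png

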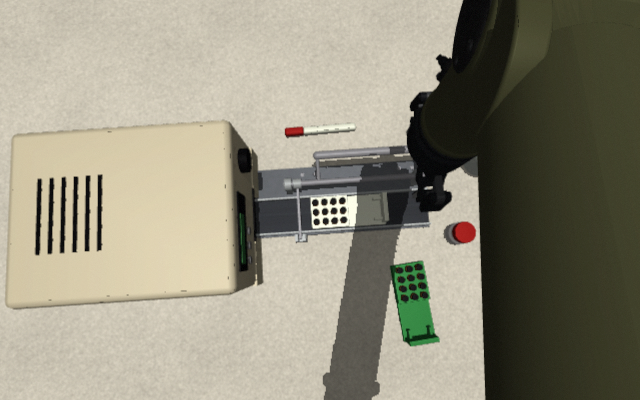

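```bash
python3 -m crank '[[[0,0.3,2],0,1],[[0,0.3,4.5],0,1],[[0,0.3,7],0,1],[[0,0.3,8],0,1],[[0,0.3,9],0,1],[[0,0.3,10],0,1],[[0,0.3,11],0,1],[[0,0.3,11],0,1]]'; python3 st.py scene s2 wrist w2
```

```text
time_s: 3.62
ee_pos: [0.5866, -0.1866, 0.0405]
tcp_rot: [-2.13, -2.307, 0.002]
ft_force: [0.0, 0.1, 0.7]
gripper_width: 0.0857
grasp_force: 0.5
t 3.625 chute mm [[  49.2 -179.5   40.5]] yaw err 0.0002 F [0.  0.1 0.7] w 0.08568049772295504
tilt [-1.8e-03  3.0e-04 -1.0e+00] toolx in chute [[-0.  1.  0.]]
```

View pics/s2.png

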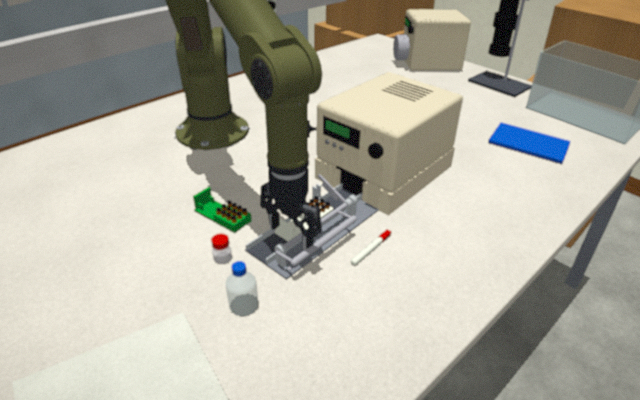

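The scene view shows the fingers straddling the shaft at (310,235), with the gate state unclear. I'll zoom in.

Run:
```python
import cv2,numpy as np
a=cv2.imread("pics/s2.png")[160:285,240:390]; b=cv2.imread("pics/w2.png")
a=cv2.resize(a,(480,400),interpolation=cv2.INTER_CUBIC); b=cv2.resize(b[:,160:480],(320,400))
cv2.imwrite("pics/c2.png",np.hstack([a,b]))
```

```text
(no output)
```

View pics/c2.png

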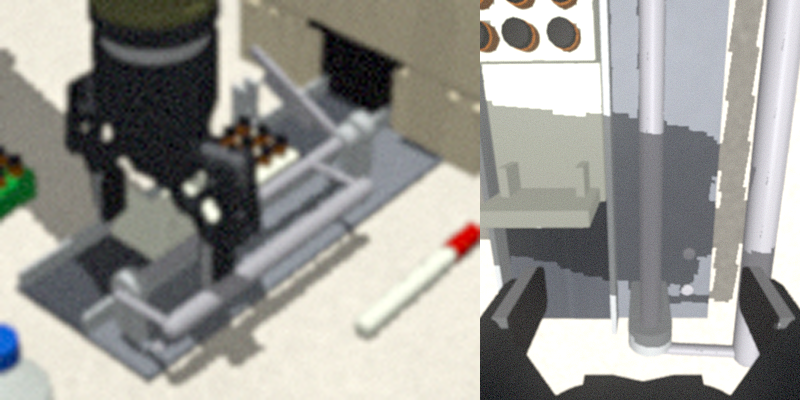

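The gate is partly raised (blade oblique) and the finger is on the rod, slightly outboard. I'll press further and shift 3 mm inboard.

```bash
python3 -m crank '[[[0,-0.1,0.7],0,1],[[0,-0.2,1.4],0,1],[[0,-0.3,2.1],0,1],[[0,-0.3,2.7],0,1],[[0,-0.3,2.7],0,1]]'; python3 st.py scene s3 wrist w3
python3 - <<'E'
import cv2,numpy as np
a=cv2.imread("pics/s3.png")[160:285,240:390]; b=cv2.imread("pics/w3.png")
a=cv2.resize(a,(480,400),interpolation=cv2.INTER_CUBIC); b=cv2.resize(b[:,160:480],(320,400))
cv2.imwrite("pics/c3.png",np.hstack([a,b]))
E
```

```text
time_s: 4.35
ee_pos: [0.5833, -0.1872, 0.0134]
tcp_rot: [-2.13, -2.307, 0.002]
ft_force: [-3.1, -0.6, 2.4]
gripper_width: 0.0854
grasp_force: 1.2
t 4.35 chute mm [[  45.9 -179.9   13.4]] yaw err -0.0003 F [-3.1 -0.6  2.4] w 0.08544448454645166
tilt [-2.1e-03  1.0e-04 -1.0e+00] toolx in chute [[0. 1. 0.]]
```

View pics/c3.png

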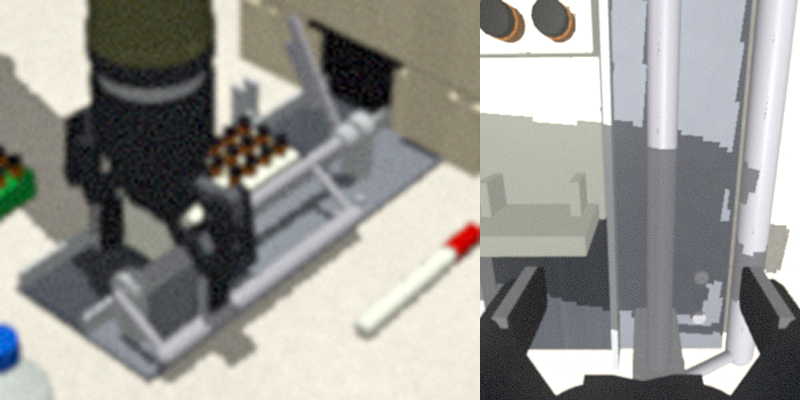

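Gate is at about 1.0 rad (blade steep), with the rod under the fingertip's inner half. I'll push while keeping it pressed, 2 mm further inboard.

```bash
python3 -m crank '[[[0.5,-0.1,0.1],0,1],[[1,-0.2,0.1],0,1],[[1.5,-0.2,0.1],0,1],[[2,-0.2,0.1],0,1],[[2.6,-0.2,0.1],0,1],[[3.2,-0.2,0.1],0,1],[[3.8,-0.2,0.1],0,1],[[4.4,-0.2,0.1],0,1],[[5,-0.2,0.1],0,1],[[5,-0.2,0.1],0,1]]'; python3 st.py scene s4 wrist w4
python3 - <<'E'
import cv2,numpy as np
a=cv2.imread("pics/s4.png")[160:285,240:390]; b=cv2.imread("pics/w4.png")
a=cv2.resize(a,(480,400),interpolation=cv2.INTER_CUBIC); b=cv2.resize(b[:,160:480],(320,400))
cv2.imwrite("pics/c4.png",np.hstack([a,b]))
E
```

```text
time_s: 5.7
ee_pos: [0.5783, -0.1359, 0.0132]
tcp_rot: [-2.129, -2.309, -0.001]
ft_force: [-0.2, -2.4, 3.2]
gripper_width: 0.0853
grasp_force: 1.2
t 5.7 chute mm [[  45.  -128.3   13.2]] yaw err 0.0011 F [-0.2 -2.4  3.2] w 0.08534879244304279
tilt [-2.0e-04  1.1e-03 -1.0e+00] toolx in chute [[-0.001  1.     0.001]]
```

View pics/c4.png

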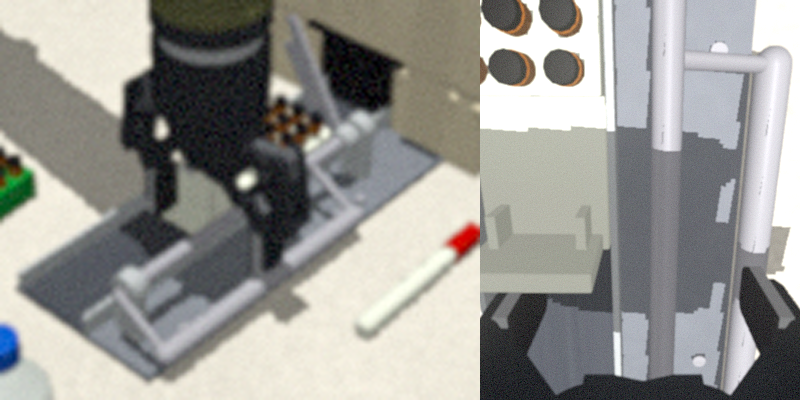

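The gate stays raised and the rack is moving with the finger on its tail. Continuing.

```bash
python3 -m crank '[[[0.6,0,0],0,1],[[1.2,0,0],0,1],[[1.8,0,0],0,1],[[2.4,0,0],0,1],[[3,0,0],0,1],[[3.6,0,0],0,1],[[4.2,0,0],0,1],[[4.8,0,0],0,1],[[5.2,0,0],0,1],[[5.5,0,0],0,1],[[5.7,0,0],0,1],[[5.7,0,0],0,1]]'; python3 st.py
python3 -m crank '[[[0.2,0,0],0,1],[[0.4,0,0],0,1],[[0.4,0,0],0,1]]'; python3 st.py
```

```text
time_s: 7.3
ee_pos: [0.5737, -0.0801, 0.0133]
tcp_rot: [-2.131, -2.308, -0.0]
ft_force: [0.3, -1.9, 1.9]
gripper_width: 0.0854
grasp_force: 1.0
t 7.3 chute mm [[ 44.9 -72.4  13.3]] yaw err 0.0002 F [ 0.3 -1.9  1.9] w 0.0853752047818232
tilt [-1.e-04  3.e-04 -1.e+00] toolx in chute [[-0.  1.  0.]]
time_s: 7.68
ee_pos: [0.5735, -0.0762, 0.0133]
tcp_rot: [-2.131, -2.309, -0.0]
ft_force: [-0.2, -2.1, 1.0]
gripper_width: 0.0856
grasp_force: 1.3
t 7.675 chute mm [[ 45.  -68.4  13.3]] yaw err 0.0004 F [-0.2 -2.1  1. ] w 0.0856084672906221
tilt [ 1.e-04  1.e-04 -1.e+00] toolx in chute [[-0.  1.  0.]]
```

```bash
python3 -m crank '[[[0.2,0,0],0,1],[[0.4,0,0],0,1],[[0.4,0,0],0,1]]'; python3 -m crank '[[[0.15,0,0],0,1],[[0.3,0,0],0,1],[[0.3,0,0],0,1]]' | grep -E "ee_pos|ft"; python3 st.py scene s5 wrist w5;  python3 - <<'E'
import cv2,numpy as np
a=cv2.imread("pics/s5.png")[160:285,240:390]; b=cv2.imread("pics/w5.png")
a=cv2.resize(a,(480,400),interpolation=cv2.INTER_CUBIC); b=cv2.resize(b[:,160:480],(320,400))
cv2.imwrite("pics/c5.png",np.hstack([a,b]))
E
```

```text
time_s: 8.05
ee_pos: [0.5731, -0.072, 0.0133]
tcp_rot: [-2.13, -2.309, -0.0]
ft_force: [0.1, -2.2, 2.5]
gripper_width: 0.0853
grasp_force: 1.3
ee_pos: [0.5732, -0.0712, 0.0135]
ft_force: [0.1, -4.8, 1.2]
t 8.425 chute mm [[ 45.1 -63.4  13.5]] yaw err -0.0002 F [ 0.1 -4.8  1.2] w 0.08556171030972899
tilt [ 7.0e-04 -2.2e-03 -1.0e+00] toolx in chute [[ 0.     1.    -0.002]]
```

View pics/c5.png

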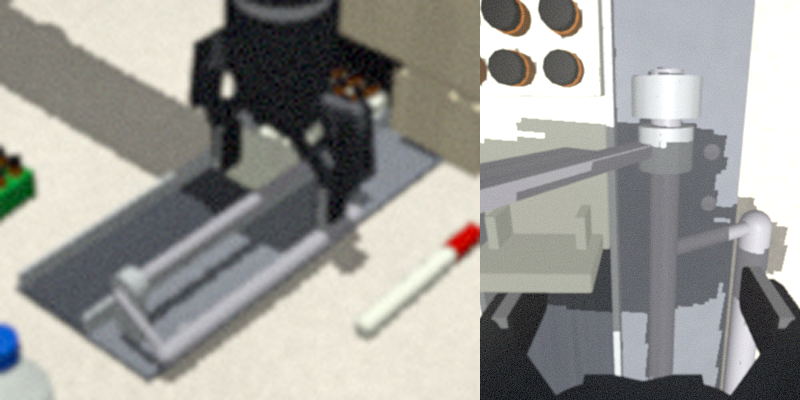

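The rack stalled at the predicted home position (TCP y −63.4, force rising). One small seating push, then back off with the bar held.

```bash
python3 -m crank '[[[0.2,0,0],0,1],[[0.3,0,0],0,1],[[0.3,0,0],0,1]]' | grep -E "ee_pos|ft"; python3 st.py; python3 -m crank '[[[-0.3,0,0],0,1],[[-0.8,0,0],0,1],[[-1.4,0,0],0,1],[[-2,0,0],0,1],[[-2,0,0],0,1]]' | grep -E "ee_pos|ft"
python3 -m crank '[[[0,0,-0.4],0,1],[[0,0,-0.8],0,1],[[0,0,-1.2],0,1],[[0,0,-1.6],0,1],[[0,0,-2],0,1],[[0,0,-2.4],0,1],[[0,0,-2.8],0,1],[[0,0,-3.3],0,1],[[0,0,-3.8],0,1],[[0,0,-4.4],0,1],[[0,0,-5],0,1],[[0,0,-7],0,1],[[0,0,-10],0,1],[[0,0,-13],0,1],[[0,0,-13],0,1]]'; python3 st.py wrist w6 top t6 scene s6
python3 - <<'E'
import cv2,numpy as np
a=cv2.imread("pics/s6.png")[160:285,240:390]; b=cv2.imread("pics/w6.png")
a=cv2.resize(a,(480,400),interpolation=cv2.INTER_CUBIC); b=cv2.resize(b[:,160:480],(320,400))
cv2.imwrite("pics/c6.png",np.hstack([a,b]))
E
```

```text
ee_pos: [0.5734, -0.0711, 0.0139]
ft_force: [1.1, -9.9, 2.5]
t 8.9 chute mm [[ 45.3 -63.4  13.9]] yaw err -0.0011 F [ 1.1 -9.9  2.5] w 0.08559855301386149
tilt [ 0.0016 -0.0057 -1.    ] toolx in chute [[ 0.001  1.    -0.006]]
ee_pos: [0.5743, -0.0872, 0.0132]
ft_force: [0.4, 0.1, 1.9]
time_s: 11.4
ee_pos: [0.5778, -0.0863, 0.1483]
tcp_rot: [2.125, 2.303, 0.008]
ft_force: [-0.7, 0.6, -0.0]
gripper_width: 0.0853
grasp_force: 0.0
t 11.4 chute mm [[ 48.5 -78.9 148.3]] yaw err 0.0006 F [-0.7  0.6 -0. ] w 0.08525929585210157
tilt [ 0.0094 -0.0017 -1.    ] toolx in chute [[-0.001  1.    -0.002]]
```

View pics/c6.png

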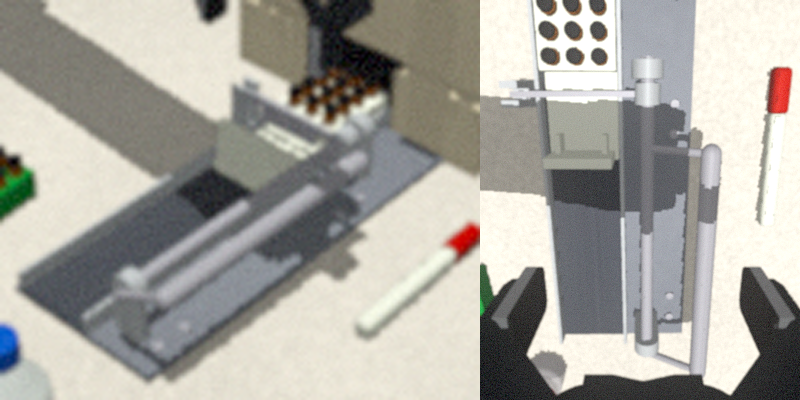

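The gate lies shut across the lane behind the vials, and the tail sits about 52 mm before the gate plane. The hand is clear.

```bash
python3 -c "
from rig import r
print(r.job_done())"
```

```text
the job is handed in; nothing more can be done
None
```

The rack was pushed home against the stop with the gate held up, the bar was then released so the gate shut behind the vials, the hand is clear, and the job was handed in after about 11.5 s; the judge's result was not shown.

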